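# Dark reading, then hold the spectrometer's sprung shutter open to the set mark

### The job

Take the dark reading first: with the shutter slide left closed, squeeze the trigger of the docked pistol-grip spectrometer fully against its grip and let it go. Then pull the spring-return shutter slide out by its round knob until the slide's pointer stands level with the pointer of the rider on the scale rail, and finish while still holding the knob there, because the slide springs shut when it is let go. Do not shift the rider, and leave the vials, the cuvette box and the petri dish where they stand.

Things in the scene. Friction and masses are not known exactly. Their poses are not given: they have to be found in the camera images.
- dock: fixed bench dock, grey base 105 (x) by 375 mm (y), all on it under 105 mm high. Origin on the worktop under the black shutter block in its middle; -x is the way the slide pulls out (towards the robot); +y points to the pistol-grip spectrometer lying on its side at the left, -y to the finned lamp house at the right; z up. Place and yaw vary.
- pistol_grip (a point): the spectrometer's black fixed grip, with a frame: lying level and pointing towards the robot, 30 mm wide (its y), 29 mm thick (z). Origin on its centre line at the root, 66 mm above the worktop; it runs 90 mm along its own -x, then a 40 mm wide foot on a post to 110 mm. Trigger on its -y side, back of the grip on +y; free room for fingers beside both and 35 mm below.
- trigger (a joint): the trigger's hinge, rad: 0 at rest, 0.30 squeezed home. A spring returns it; it takes about 4 N at the pad to start and 8 N when home.
- trigger_pad (a point): middle of the trigger's outer face, where a finger presses; moves with it. The trigger is a dark steel bar 45 mm long, 9 thick, 16 high, hinged beside the grip's root. From grip_back to here, along the grip's y, is about 49 mm at rest and 40 mm squeezed, so grip and trigger can be pinched together from above.
- grip_back (a point): point on the back face of the fixed grip, facing the trigger pad from across the grip, at mid height of the grip.
- shutter_slide (a joint): how far the shutter slide is pulled out, m: 0 closed, 0.070 at its stop. The return spring pulls with 4 N closed, rising by 0.8 N per 10 mm.
- pull_knob: the slide's black knurled round knob, 26 mm diameter, 28 mm long, axis level along the dock's x. Origin at its middle, 66 mm above the worktop, 125 mm in front of the dock's origin when closed; axes as the dock's. Room for fingers beside it along y and 50 mm below; pinch it from above with the fingers closing along y.
- slide_pointer (a point): top of the thin upright steel fin on the right side of the slide, 1.5 mm thick along x; moves with the slide. Starts nearer the block than the rider's fin.
- rider_pointer (a point): top of the thin steel fin on the 12 mm long brass rider, clamped by friction on the steel scale rail right of the slide, 22 to 48 mm farther out (dock's -x) than the slide's pointer when closed. The slide's fin comes level with it on its left, not touching. The two fins' distance along the dock's x at the start is how far to pull.
- vial_teal: capped glass vial with teal contents, 23 mm diameter, 52 mm tall, standing at the right of the slide; bystander. Origin at its foot.
- vial_amber: capped glass vial with amber contents, 23 mm diameter, 56 mm tall, standing near the other; bystander. Origin at its foot.
- cuvette_box: small clear box with grey lid, 36 x 36 x 62 mm, standing right of the vials; bystander. Origin at its foot.
- petri_dish: closed petri dish, 61 mm diameter, 16 mm high, lying left of the dock; bystander. Origin at its foot.

How it is judged:
By the outcome, as a careful person would: the job done as asked, in the order asked, and still so for the second after the job is handed in, while the arm keeps its last pose, push and grip.
It also fails if it takes over 40 s, if anything falls off the work surface, if the arm or the gripper's body presses on something with over 40 N, if the wrist force passes 120 N, or if a joint passes its speed limit or range.

### The arm

A 7-joint arm with a two-finger parallel gripper is mounted at the origin on a cart in front of the work surface, level with it; the furniture and walls round the work are solid. World frame = base frame: x ahead of the robot, y to its left, z up, the work surface at z = 0. Lengths are in m, angles in rad, forces in N, time in s.
With the tool pointing down it reaches from about 0.35 to 0.9 m from the base axis. Payload 8.1 kg.
Tool frame: the origin (TCP) lies midway between the tips of the shut fingers; the grasp point (between the pads) lies arm.grasp_offset behind it (arm.grasp_offset is the distance from the TCP to the grasp point, in m); z points along the fingers, y is the line along which they close (so a half turn about z gives the same grasp; the last joint's range is limited). The gripper opens to 92 mm and grips with 3 to 60 N. Pads are 19 mm wide; open, the fingers measure 130 mm over their backs; the gripper's body (75 mm by 190 mm) begins 47 mm behind the grasp point.
Start: joints at [1.012, 0.434, 0.025, 1.573, -0.012, 1.134, -0.075], TCP at [0.275, -0.561, 0.227] pointing down, gripper open.
Joint ranges: [-2.62, 2.62], [-0.44, 2.09], [-1.27, 1.32], [0.08, 2.57], [-1.32, 4.46], [0.12, 2], [-2.74, 2.74]. Speed limits (rad/s): [2.22, 2.22, 3.01, 3.01, 3.14, 3.14, 3.14].

### API

Orientations are given as a rotation vector (axis times angle).
In Python, from cell import observe, imaging, arm gives the robot as it stands.
- The arm moves only by the tool apply_moves, never from a script. Its argument "commands" is a list of rows, each a list of 5 numbers: the opening in per cent of the stroke, from 0 (shut) to 100 (fully open), then the shift along the world's x, y, z in units of 0.06 m (1.0 is 0.06 m), then the turn about the world's z in units of 0.5 rad (1.0 is 0.5 rad). A call has 1 to 12 rows; each row shifts and turns the commanded pose from where the row before left it; what a row does not reach is not made up. A row lasts 1/8 s, in which the tool goes at most 62.5 mm and 10.7 degrees, less where a joint would pass 70% of its speed; a pose out of reach is approached as far as the arm can. A call with a number of a shift or a turn outside -1 to 1 is refused whole. A call with a gripper value outside its range is refused whole. The fingers move at their own pace and stop on an object; "newtons" is the grip in N (left out, the last holds). Time passes only in rows, so rows that do not move let the fingers close. It gives the time, the measured TCP pose, the force, the opening and the grip force at its end, in the units of the state.
- observe(): the state, without advancing time (a new reading comes with each control period).
- imaging.get_image(name): name is "scene" or "top"; returns (picture, depth): 420x560x3 uint8, red, green, blue; 420x560 float32, m along the optical axis (not along the pixel's ray), 0 where there is no reading.
- imaging.camera_params(name): a dict with "camera_matrix" (3x3 intrinsics, pixels), "dist" ([k1, k2, p1, p2, k3] as OpenCV has them; the pictures are not rectified), "origin" and "rotation" of the camera in the world. Camera axes: x right, y up, looking along -z (the intrinsics and any distortion apply to the point x, -y, -z); pixel columns grow to the right and rows downward; lengths in m; the calibration is good to about 2 mm. A picture is of the moment at which its call begins. camera_params takes no time and is no camera call.
- arm.sign_off(): hands the job in; it is judged then, once.
The state is a dict: "clock": time; "joints": joint angles; "dq": joint speeds; "joint_efforts": joint torques, N m; "position": TCP position; "ee_rot": TCP orientation; "force": force on the tool from outside, world axes, zero at the start; "ft_torque": the same for the moment, N m; "width": opening from 0.0 (shut) to 1.0 (fully open); "gripper_force": force on a finger pad.
Only numpy, scipy, OpenCV 4.12 (cv2) and the standard library are available. Lean on these libraries where they do the work, as an engineer would, in place of code of your own. Each camera call takes 0.05 s, during which the arm holds its last target. There are 200 camera calls.

## Working session

There is one attempt and no reset: what is moved stays moved. The work goes in short steps, Python scripts to look and compute and a tool call to move; the robot and the scene stay as the last step left them, time stands still between calls to the robot, and variables do not carry over. Pictures are saved under pics/ and viewed, at most 10 in all, crops included, and the job is handed in when it is done.

Besides the shell and the picture viewer there is one more tool, called after "Call:" by a JSON object that holds its "fn" and its "kwargs", one argument or row to a line. apply_moves: Moves the arm, as the interface text tells. Its arguments: {"type":"object","properties":{"commands":{"type":"array"},"newtons":{"type":"number"}},"required":["commands"]}

```bash
mkdir -p pics
cat > h.py <<'E'
import numpy as np,cv2
from cell import observe,imaging,arm
def grab(n):
    im,d=imaging.get_image(n); P=imaging.camera_params(n)
    np.savez(f'/tmp/{n}.npz',im=im,d=d); return im,d,P
def ray(P,uv):
    K=np.array(P['camera_matrix']);D=np.array(P['dist'],float)
    q=cv2.undistortPoints(np.array(uv,float).reshape(-1,1,2),K,D).reshape(-1,2)
    r=np.c_[q[:,0],-q[:,1],-np.ones(len(q))]
    return np.array(P['origin']),r@np.array(P['rotation']).T
def plane(P,uv,z):
    o,r=ray(P,uv); return o+r*((z-o[2])/r[:,2])[:,None]
def depthpt(P,d,uv):
    o,r=ray(P,uv); return o+r*np.array([d[int(v),int(u)] for u,v in uv])[:,None]
def proj(P,X):
    R=np.array(P['rotation']);c=(np.atleast_2d(X)-np.array(P['origin']))@R
    c=c*[1,-1,-1]
    return cv2.projectPoints(c,np.zeros(3),np.zeros(3),np.array(P['camera_matrix']),np.array(P['dist'],float))[0].reshape(-1,2)
E
python3 - <<'E'
from h import *
print(arm.grasp_offset,observe())
for n in('scene','top'):
    im,d,P=grab(n); print(n,P); cv2.imwrite(f'pics/{n}0.png',cv2.resize(im[:,:,::-1],(800,600),interpolation=cv2.INTER_CUBIC))
E
```

```text
0.0188 {'clock': 0.0, 'joints': array([ 1.01238795,  0.43523521,  0.02499891,  1.57410457, -0.01162117,
        1.13400247, -0.0751068 ]), 'dq': array([ 0.00078431, -0.00029811,  0.00057355,  0.00067129, -0.00010624,
       -0.00023504,  0.00061405]), 'joint_efforts': array([-6.56096800e-04, -6.67860317e+01,  9.84675698e-01, -3.14468157e+01,
       -6.08062372e-02,  4.25951346e-02,  1.60683826e-04]), 'position': array([ 0.27482999, -0.56075417,  0.22593478]), 'ee_rot': array([-3.05890966e+00, -7.09288353e-01,  7.76974199e-04]), 'force': array([-0.49131452, -0.4127046 , -0.33198852]), 'ft_torque': array([0.04193988, 0.02025195, 0.00639749]), 'gripper_force': 0.0, 'width': 1.0008534149426083}
scene {'camera_matrix': array([[505.39426997,   0.        , 278.93705674],
       [  0.        , 505.39426997, 207.11276419],
       [  0.        ,   0.        ,   1.        ]]), 'dist': array([-0.01449046,  0.        ,  0.        ,  0.        ,  0.        ]), 'origin': array([-0.24300061, -0.44268538,  0.47026448]), 'rotation': array([ 1.03529003, -0.58004191, -0.92275465])}
top {'camera_matrix': array([[425.38747597,   0.        , 274.63268609],
       [  0.        , 425.38747597, 211.52585916],
       [  0.        ,   0.        ,   1.        ]]), 'dist': array([-0.0218129,  0.       ,  0.       ,  0.       ,  0.       ]), 'origin': array([0.42080059, 0.0032979 , 1.05329407]), 'rotation': array([ 0.09432385, -0.07586663, -1.54091573])}
```

View pics/scene0.png

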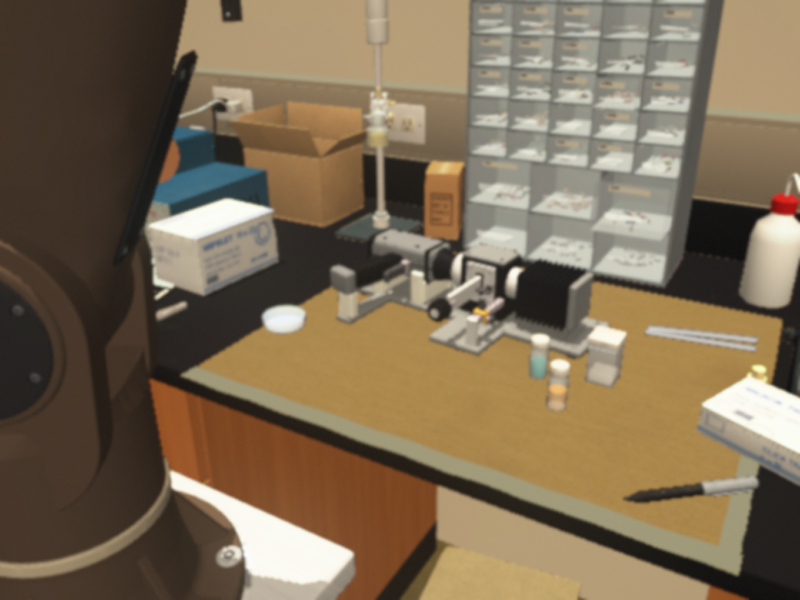

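View pics/top0.png

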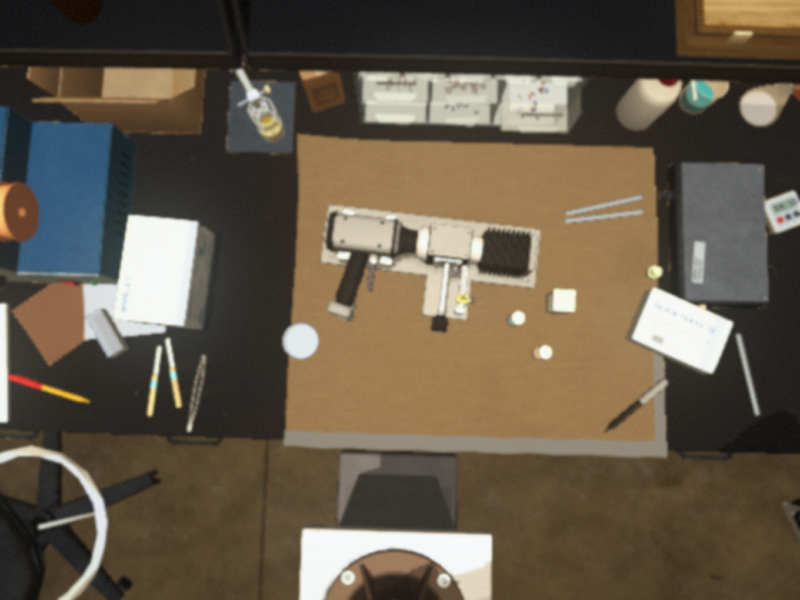

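The scene view shows the dock in the mid-bench. In the top view (800 px) the grip is at (352,278), the trigger at (371,272), the knob at (439,323) and the brass rider at (462,299). I'll look at zoomed crops next.

```bash
sed -i "s/np.array(P\['rotation'\])/cv2.Rodrigues(np.array(P['rotation']))[0]/g" h.py
python3 - <<'E'
from h import *
S=np.load('/tmp/scene.npz');T=np.load('/tmp/top.npz')
a=T['im'][140:240,220:350];b=S['im'][155:255,225:355]
o=np.vstack([cv2.resize(x[:,:,::-1],None,fx=6,fy=6,interpolation=cv2.INTER_CUBIC) for x in(a,)])
cv2.imwrite('pics/t1.png',o); cv2.imwrite('pics/s1.png',cv2.resize(b[:,:,::-1],None,fx=6,fy=6,interpolation=cv2.INTER_CUBIC))
P=imaging.camera_params('top')
# rough points native (from 800px view)
for n,uv,z in [('knob',(439,323),.066),('gripfoot',(342,310),.08),('griproot',(360,255),.08),('trig',(371,272),.07),('slidefar',(450,265),.07),('petri',(300,341),.016),('teal',(516,318),.052),('amber',(544,352),.056)]:
    u=np.array(uv)*.7; print(n,plane(P,[u],z).round(4),depthpt(P,T['d'],[u]).round(4))
E
```

```text
knob [[ 0.4965 -0.0604  0.066 ]] [[ 0.4956 -0.0597  0.0768]]
gripfoot [[0.512 0.097 0.08 ]] [[0.512  0.097  0.0798]]
griproot [[0.6026 0.0711 0.08  ]] [[0.6027 0.0711 0.0798]]
trig [[0.5767 0.0528 0.07  ]] [[0.5759 0.0525 0.0756]]
slidefar [[ 0.5918 -0.0762  0.07  ]] [[ 0.5937 -0.077   0.0595]]
petri [[0.4628 0.173  0.016 ]] [[0.4628 0.1731 0.0154]]
teal [[ 0.5094 -0.1882  0.052 ]] [[ 0.5094 -0.1883  0.0511]]
amber [[ 0.4545 -0.2335  0.056 ]] [[ 0.4546 -0.2341  0.0535]]
```

View pics/t1.png

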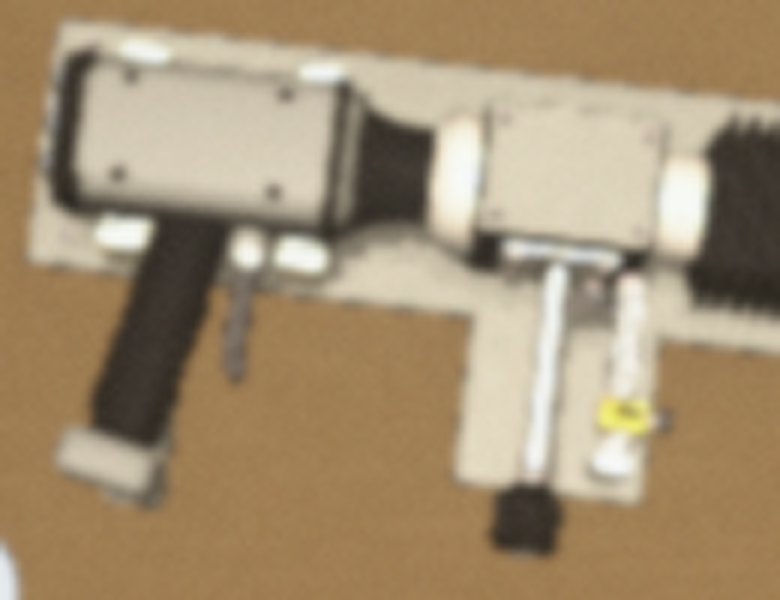

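View pics/s1.png

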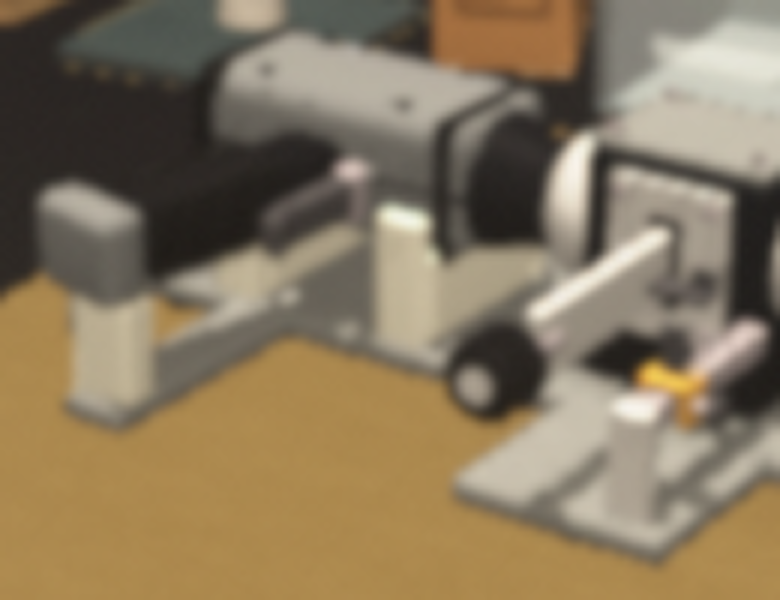

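Run:
```python
from h import *
P=imaging.camera_params('top');T=np.load('/tmp/top.npz')
im=T['im'].astype(int)
c=lambda x,y:[220+(x+.5)/6-.5,140+(y+.5)/6-.5]
def w(x,y,z): return plane(P,[c(x,y)],z)[0]
# grip: dark mask, min-area rect
g=im.max(2)
def rect(x0,x1,y0,y1,z,th=75):
    m=np.zeros(g.shape,np.uint8); m[y0:y1,x0:x1]=(g[y0:y1,x0:x1]<th)
    n,l,s,_=cv2.connectedComponentsWithStats(m); k=1+s[1:,4].argmax()
    v,u=np.nonzero(l==k); W=plane(P,np.c_[u,v],z)[:,:2]
    r=cv2.minAreaRect((W*1000).astype(np.float32)); 
    _,_,vt=np.linalg.svd(W-W.mean(0)); return W.mean(0).round(4),r,np.degrees(np.arctan2(vt[0,1],vt[0,0])),s[k]
print('grip',rect(234,258,178,213,.078))
print('knob',rect(299,315,217,235,.070))
a=w(560,270,.066);b=w(535,475,.066);print('slide yaw',np.degrees(np.arctan2(*(a-b)[1::-1])),a,b)
a=w(62,25,.01);b=w(745,90,.01);e=a-b;print('base back edge yaw',np.degrees(np.arctan2(-e[0],e[1])))
a=w(32,262,.01);b=w(465,312,.01);e=a-b;print('base front',np.degrees(np.arctan2(-e[0],e[1])))
for n,x,y,z in[('trigmid out',252,318,.074),('trig tip',235,378,.074),('hinge',248,245,.074),('gripL top',160,225,.08),('gripL bot',97,400,.08),('gripR top',225,240,.08),('gripR bot',168,425,.08),('sfin',592,285,.07),('rfin',627,408,.06),('railend',610,480,.05)]: print(n,w(x,y,z).round(4), depthpt(P,T['d'],[np.round(c(x,y))]).round(4))
```

```text
grip (array([0.5645, 0.0839]), ((566.2505493164062, 83.83662414550781), (27.90357208251953, 86.98233795166016), 73.666748046875), np.float64(162.05108367152462), array([236, 178,  22,  35, 417], dtype=int32))
knob (array([ 0.4957, -0.0602]), ((495.2938537597656, -60.612754821777344), (20.894853591918945, 20.832895278930664), 1.2388989925384521), np.float64(-123.02948658857517), array([303, 222,  10,  10,  84], dtype=int32))
slide yaw -5.770515479938937 [ 0.59458589 -0.07158067  0.066     ] [ 0.51372216 -0.06340887  0.066     ]
base back edge yaw -4.0576965067034765
base front -5.115219179640741
trigmid out [0.5711 0.0481 0.074 ] [[0.5811 0.0503 0.0018]]
trig tip [0.5474 0.0539 0.074 ] [[0.5479 0.0539 0.0625]]
hinge [0.5998 0.0505 0.074 ] [[0.6004 0.0503 0.0759]]
gripL top [0.6056 0.0846 0.08  ] [[0.6061 0.0853 0.0783]]
gripL bot [0.5367 0.1064 0.08  ] [[0.5379 0.1063 0.0752]]
gripR top [0.6004 0.0592 0.08  ] [[0.601  0.0599 0.0713]]
gripR bot [0.5278 0.0787 0.08  ] [[0.5363 0.083  0.0119]]
sfin [ 0.5883 -0.0838  0.07  ] [[ 0.5928 -0.0855  0.0445]]
rfin [ 0.5416 -0.0993  0.06  ] [[ 0.5391 -0.0978  0.0729]]
railend [ 0.5141 -0.0941  0.05  ] [[ 0.5165 -0.0971  0.013 ]]
```

Call:
{"fn": "apply_moves", "kwargs": {
  "commands": [
    [80,0.415,0.884,0,-0.125],
    [80,0.415,0.884,0,-0.125],
    [80,0.415,0.884,0,-0.125],
    [80,0.415,0.884,0,-0.125],
    [80,0.415,0.884,0,-0.125],
    [80,0.415,0.884,0,-0.125],
    [80,0.415,0.884,0,-0.125],
    [80,0.415,0.884,0,-0.125],
    [80,0.415,0.884,0,-0.125],
    [80,0.415,0.884,0,-0.125],
    [80,0.415,0.884,0,-0.125],
    [80,0.415,0.884,0,-0.125]
  ],
  "newtons": 30
}}

```text
clock: 1.6
position: [0.5743, 0.0769, 0.2265]
ee_rot: [3.107, -0.464, -0.001]
force: [1.3, -0.9, 0.5]
width: 0.8
gripper_force: 0.0
```

Call:
{"fn": "apply_moves", "kwargs": {
  "commands": [
    [80,0,0,0,0],
    [80,0,0,0,0],
    [80,0,0,0,0]
  ]
}}

```text
clock: 1.98
position: [0.5735, 0.0733, 0.2266]
ee_rot: [3.106, -0.464, -0.0]
force: [-0.1, -1.1, 0.4]
width: 0.797
gripper_force: 0.0
```

Call:
{"fn": "apply_moves", "kwargs": {
  "commands": [
    [80,0.01,0.045,-0.7,0],
    [80,0,0,-0.7,0],
    [80,0,0,-0.7,0],
    [80,0,0,-0.1,0],
    [80,0,0,0,0],
    [80,0,0,0,0]
  ]
}}

```text
clock: 2.72
position: [0.5757, 0.078, 0.0967]
ee_rot: [-3.107, 0.461, -0.004]
force: [-0.4, 0.3, 0.2]
width: 0.8
gripper_force: 0.0
```

Run:
```python
from h import *
im,d,P=grab('scene'); T,dt,_=grab('top')
a=cv2.resize(im[140:240,225:355,::-1],None,fx=5,fy=5,interpolation=cv2.INTER_CUBIC)
cv2.imwrite('pics/s2.png',a)
```

```text
(no output)
```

View pics/s2.png

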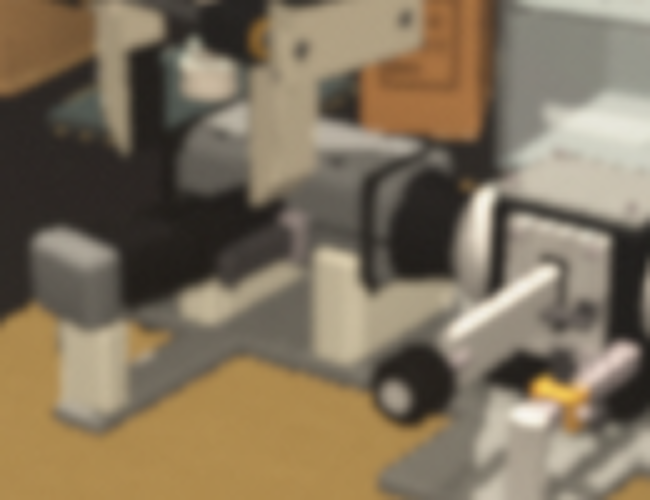

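The right fingertip at crop (270,200) is on the outer side of the trigger, and the left one at (125,150) is behind the grip, so the pair straddles as intended. I'll descend.

Call:
{"fn": "apply_moves", "kwargs": {
  "commands": [
    [80,-0.02,-0.03,-0.4,0],
    [80,0,0,-0.38,0],
    [80,0,0,0,0]
  ]
}}

```text
clock: 3.2
position: [0.5725, 0.076, 0.0474]
ee_rot: [3.107, -0.46, -0.003]
force: [0.4, 0.4, -0.5]
width: 0.803
gripper_force: 0.0
```

Call:
{"fn": "apply_moves", "kwargs": {
  "commands": [
    [50,0,0,0,0],
    [50,0,0,0,0],
    [50,0,0,0,0],
    [50,0,0,0,0]
  ]
}}

```text
clock: 3.7
position: [0.5735, 0.0757, 0.0484]
ee_rot: [3.107, -0.461, 0.001]
force: [-1.0, -3.2, 2.3]
width: 0.508
gripper_force: 2.4
```

Call:
{"fn": "apply_moves", "kwargs": {
  "commands": [
    [0,0,0,0,0],
    [0,0,0,0,0],
    [0,0,0,0,0],
    [0,0,0,0,0],
    [0,0,0,0,0]
  ],
  "newtons": 30
}}

```text
clock: 4.32
position: [0.5743, 0.0784, 0.0483]
ee_rot: [-3.105, 0.46, -0.003]
force: [1.6, 4.5, -0.3]
width: 0.433
gripper_force: 30.7
```

Call:
{"fn": "apply_moves", "kwargs": {
  "commands": [
    [0,0,0,0,0],
    [0,0,0,0,0]
  ],
  "newtons": 45
}}

```text
clock: 4.58
position: [0.5744, 0.0786, 0.0483]
ee_rot: [-3.104, 0.46, -0.003]
force: [1.7, 4.5, -1.2]
width: 0.437
gripper_force: 45.7
```

Call:
{"fn": "apply_moves", "kwargs": {
  "commands": [
    [80,0,0,0,0],
    [80,0,0,0,0],
    [80,0,0,0,0],
    [80,0,0,0,0]
  ]
}}

```text
clock: 5.08
position: [0.5728, 0.0767, 0.0477]
ee_rot: [-3.107, 0.46, 0.001]
force: [0.5, -0.9, -1.0]
width: 0.787
gripper_force: 0.0
```

Call:
{"fn": "apply_moves", "kwargs": {
  "commands": [
    [80,0,0,0.7,0],
    [80,0,0,0.7,0],
    [80,0,0,0.7,0],
    [55,-0.45,-0.76,0,0.13],
    [55,-0.45,-0.76,0,0.13],
    [55,-0.45,-0.76,0,0.14],
    [55,0,0,0,0],
    [55,0,0,0,0],
    [55,0,0,0,0]
  ],
  "newtons": 30
}}

```text
clock: 6.2
position: [0.4928, -0.0592, 0.1739]
ee_rot: [-3.138, 0.145, -0.0]
force: [0.3, 0.5, 0.6]
width: 0.551
gripper_force: 0.0
```

Run:
```python
from h import *
ims=[grab('scene') for _ in range(4)]; im=np.mean([i[0].astype(float) for i in ims],0)
np.save('/tmp/s3.npy',im); print(observe()['position'],observe()['ee_rot'])
t0=np.load('/tmp/scene.npz')['im']
a=cv2.resize(im[175:245,275:355,::-1],None,fx=9,fy=8.5,interpolation=cv2.INTER_CUBIC)
cv2.imwrite('pics/s3.png',np.clip(a,0,255).astype(np.uint8))
```

```text
[ 0.49258533 -0.0597896   0.17382386] [-3.13796548e+00  1.45997984e-01  2.27203259e-04]
```

View pics/s3.png

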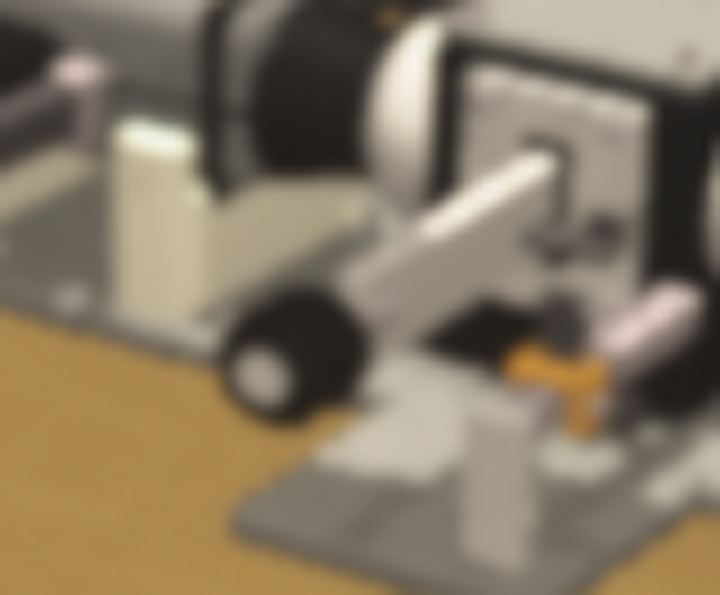

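The averaged view shows the slide fin as the dark patch at crop (605,232) and the rider's fin as the grey upright at (562,325). Depth at those pixels should give their positions.

Run:
```python
from h import *
S=np.load('/tmp/scene.npz');P=imaging.camera_params('scene')
d=S['d']
yaw=np.radians(-5.5);ex=np.array([np.cos(yaw),np.sin(yaw)]);ey=np.array([-ex[1],ex[0]])
k=np.array([.4957,-.0602])+.125*ex; print('dock',k)
np.set_printoptions(suppress=True,linewidth=160)
for n,(u0,u1,v0,v1) in dict(slide=(338,346,197,206),rider=(333,342,207,218)).items():
    print(n)
    for v in range(v0,v1):
        X=depthpt(P,d,[(u,v) for u in range(u0,u1)])
        D=(X[:,:2]-k)
        print(v,' '.join('(%4d %4d %3d)'%(1000*a@ex,1000*a@ey,1000*z) for a,z in zip(D,X[:,2])))
# triangulation with the top view
T=imaging.camera_params('top')
c=lambda x,y:[220+(x+.5)/6-.5,140+(y+.5)/6-.5]
```

```text
dock [ 0.62012452 -0.07218072]
slide
197 ( -23   -5  71) ( -20   -6  71) ( -24  -10  73) ( -23  -12  73) ( -23  -14  73) ( -21  -15  73) ( -25  -20  76) ( -22  -21  75)
198 ( -21   -5  68) ( -24   -8  70) ( -23  -10  70) ( -25  -13  72) ( -24  -15  72) ( -22  -16  71) ( -22  -18  72) ( -24  -21  73)
199 ( -22   -5  66) ( -24   -8  68) ( -22  -10  68) ( -21  -11  68) ( -26  -16  71) ( -23  -17  70) ( -23  -19  71) ( -25  -22  72)
200 ( -24   -6  65) ( -22   -7  65) ( -33  -16  71) ( -34  -18  72) ( -35  -21  73) ( -36  -24  74) ( -24  -20  69) ( -21  -20  68)
201 ( -24   -6  63) ( -27  -10  65) ( -36  -17  70) ( -34  -18  70) ( -33  -20  70) ( -34  -23  71) ( -25  -20  67) ( -21  -20  66)
202 ( -29   -9  64) ( -31  -12  65) ( -34  -16  67) ( -36  -20  69) ( -35  -21  69) ( -33  -23  69) ( -22  -19  64) ( -24  -22  65)
203 ( -35  -13  65) ( -35  -15  65) ( -36  -18  66) ( -33  -18  65) ( -36  -22  67) ( -36  -24  68) ( -22  -19  62) ( -22  -21  62)
204 ( -37  -14  64) ( -39  -17  65) ( -37  -18  65) ( -37  -20  65) ( -35  -21  65) ( -33  -22  64) ( -24  -20  61) ( -20  -20  59)
205 ( -
[... 1058 characters left out ...]
75  -29  63) ( -75  -32  64) ( -79  -36  67) ( -77  -37  66) ( -76  -39  66) ( -19  -10  36) ( -46  -26  51)
214 ( -17    6  29) ( -20    2  31) ( -77  -31  63) ( -74  -31  62) ( -76  -34  63) ( -76  -36  63) ( -23  -10  36) ( -50  -27  51) ( -49  -28  51)
215 ( -21    4  28) ( -73  -26  57) ( -76  -30  60) ( -75  -32  60) ( -75  -34  60) ( -74  -35  60) ( -55  -27  50) ( -54  -29  50) ( -53  -30  51)
216 ( -74  -25  56) ( -78  -29  58) ( -76  -30  58) ( -76  -33  58) ( -75  -34  59) ( -76  -36  59) ( -58  -29  50) ( -59  -32  52) (-823 -451 470)
217 ( -77  -27  55) ( -78  -29  56) ( -75  -30  55) ( -76  -33  56) ( -73  -33  55) ( -77  -37  58) ( -72  -37  56) ( -62  -33  51) ( -61  -35  51)
```

Fins from depth: the slide's is at dock x ≈ -34.6 mm and the rider's at -76, so the pull is about 41 mm. I'll descend onto the knob.

Call:
{"fn": "apply_moves", "kwargs": {
  "commands": [
    [55,-0.02,0,-0.7,0],
    [55,0,0,-0.7,0],
    [55,0,0,-0.68,0],
    [55,0,0,0,0],
    [55,0,0,0,0]
  ]
}}

```text
clock: 7.02
position: [0.4919, -0.0604, 0.0502]
ee_rot: [-3.138, 0.148, -0.002]
force: [0.4, 0.1, 0.0]
width: 0.548
gripper_force: 0.0
```

Call:
{"fn": "apply_moves", "kwargs": {
  "commands": [
    [0,0,0,0,0],
    [0,0,0,0,0],
    [0,0,0,0,0],
    [0,0,0,0,0],
    [0,0,0,0,0]
  ],
  "newtons": 40
}}

```text
clock: 7.65
position: [0.4918, -0.0596, 0.0499]
ee_rot: [-3.137, 0.147, -0.002]
force: [-1.0, 5.2, 7.5]
width: 0.269
gripper_force: 40.0
```

Call:
{"fn": "apply_moves", "kwargs": {
  "commands": [
    [0,-0.16,0.016,0,0],
    [0,-0.16,0.016,0,0],
    [0,-0.16,0.016,0,0],
    [0,-0.16,0.016,0,0],
    [0,0,0,0,0],
    [0,0,0,0,0],
    [0,0,0,0,0]
  ],
  "newtons": 40
}}

```text
clock: 8.52
position: [0.4557, -0.0561, 0.05]
ee_rot: [-3.137, 0.147, -0.009]
force: [6.8, 2.4, -2.8]
width: 0.267
gripper_force: 40.0
```

```bash
cat > fin.py <<'E'
from h import *
np.set_printoptions(suppress=True,linewidth=160)
fr=[grab('scene') for _ in range(4)]; tp=[grab('top') for _ in range(2)]
yaw=np.radians(-5.5);ex=np.array([np.cos(yaw),np.sin(yaw)]);ey=np.array([-ex[1],ex[0]]);k=np.array([.62012,-.07218])
P=fr[0][2];d=np.mean([f[1] for f in fr],0); d[np.min([f[1] for f in fr],0)==0]=9
vv,uu=np.mgrid[185:235,300:360]; uv=np.c_[uu.ravel(),vv.ravel()]
X=depthpt(P,d,uv);D=X[:,:2]-k;x=D@ex*1e3;y=D@ey*1e3;z=X[:,2]*1e3
for n,(y0,y1) in dict(slide=(-27,-14),rider=(-41,-29)).items():
    m=(x>-86)&(x<-66)&(y>y0)&(y<y1)&(z>62)&(z<80)
    print(n,m.sum(),x[m].mean().round(2),np.median(x[m]).round(2),y[m].mean().round(1)) if m.any() else print(n,'none')
    print(np.c_[uv[m],x[m].round(1),y[m].round(1),z[m].round(1)])
o=observe();print(o['position'],o['force'],o['clock'])
im=np.mean([f[0] for f in fr],0)[175:235,280:350,::-1]; t=np.mean([f[0] for f in tp],0)[165:235,290:350,::-1]
f=lambda a:cv2.resize(np.clip(a,0,255).astype(np.uint8),(400,400),interpolation=cv2.INTER_CUBIC)
cv2.imwrite('pics/fin.png',np.hstack([f(im),f(t)]))
E
python3 fin.py
```

```text
slide none
[]
rider 10 -76.52 -76.65 -36.8
[[339.  211.  -75.7 -38.4  70.3]
 [338.  212.  -77.2 -37.2  68.5]
 [339.  212.  -77.  -39.2  69. ]
 [337.  213.  -76.7 -34.9  65.6]
 [338.  213.  -76.6 -37.   66.1]
 [339.  213.  -75.9 -38.7  66.4]
 [336.  214.  -75.9 -32.5  62.6]
 [337.  214.  -77.  -35.2  63.8]
 [338.  214.  -76.7 -37.2  64.2]
 [338.  215.  -76.6 -37.2  62.1]]
[ 0.45572265 -0.05608143  0.04995109] [ 7.43212738  4.09592033 -2.55974827] 8.825
```

View pics/fin.png

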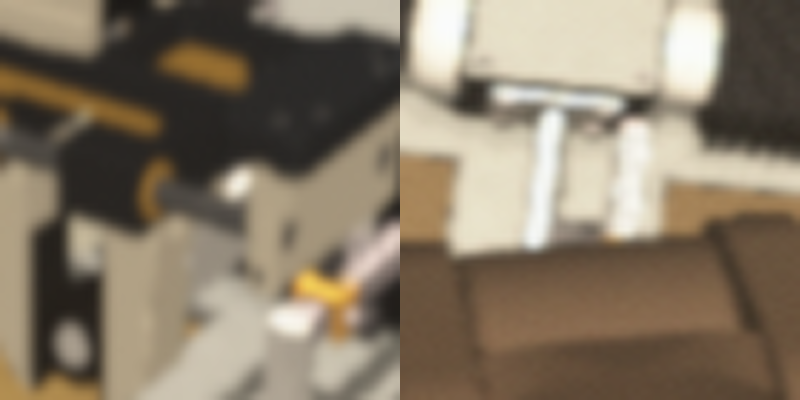

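The gripper hides the slide fin in the scene view. In the top view it is still visible at about (585,230) in the panel. I'll check its position there against the TCP travel of 36.3 mm.

Run:
```python
from h import *
P=imaging.camera_params('top');d=np.load('/tmp/top.npz')['d']
yaw=np.radians(-5.5);ex=np.array([np.cos(yaw),np.sin(yaw)]);ey=np.array([-ex[1],ex[0]]);k=np.array([.62012,-.07218])
for v in range(201,209):
    X=depthpt(P,d,[(u,v) for u in range(312,323)]);D=X[:,:2]-k
    print(v,' '.join('(%3.0f %3.0f %3.0f)'%(1000*a@ex,1000*a@ey,1000*z) for a,z in zip(D,X[:,2])))
g=np.load('/tmp/top.npz')['im'].astype(int).sum(2)//3
print(g[200:209,312:323])
for s in(-70.9,-73): print(s,proj(P,[list(k+s/1e3*ex-.020*ey)+[.0745]]))
from pathlib import Path
```

```text
201 (-57  -7  13) (-57 -10  13) (-56 -12  14) (-56 -15  14) (-56 -17  13) (-55 -20  12) (-55 -22  14) (-55 -24  14) (-55 -27  14) (-59 -27  47) (-59 -29  47)
202 (-60  -8  15) (-59 -10  14) (-58 -13  11) (-58 -15  12) (-58 -17  15) (-58 -20  17) (-57 -22  13) (-57 -25  12) (-57 -27  14) (-61 -27  47) (-62 -29  51)
203 (-69  -5  64) (-69  -7  67) (-69  -9  67) (-68 -12  63) (-68 -14  63) (-68 -16  66) (-67 -19  67) (-60 -25  15) (-60 -27  16) (-65 -27  52) (-64 -29  51)
204 (-71  -5  65) (-71  -8  62) (-70 -10  63) (-71 -12  68) (-70 -14  66) (-70 -17  64) (-69 -19  65) (-69 -21  64) (-69 -24  62) (-66 -27  47) (-66 -30  49)
205 (-73  -5  63) (-73  -8  63) (-73 -10  65) (-73 -12  64) (-72 -15  63) (-72 -17  66) (-73 -19  72) (-73 -21  72) (-72 -23  74) (-72 -26  72) (-68 -30  48)
206 (-76  -6  63) (-75  -8  63) (-75 -10  64) (-75 -13  62) (-75 -15  63) (-75 -17  65) (-74 -20  62) (-74 -22  64) (-72 -25  53) (-72 -27  57) (-72 -30  55)
207 (-72  -9  14) (-71 -12  12) (-71 -14  14) (-71 -16  13) (-124  11 423) (-124   9 426) (-124   8 429) (-124   7 429) (-124   5 432) (-124   4 431) (-124   3 434)
208 (-127  17 433) (-127  16 434) (-127  14 437) (-127  13 436) (-127  11 435) (-127  10 437) (-127   9 437) (-127   7 439) (-126   6 437) (-126   4 437) (-126   3 439)
[[212 178 193 211 216 217 218 216 203 191 211]
 [209 180 198 212 217 216 217 213 199 190 213]
 [206 170 187 201 206 204 205 201 192 192 218]
 [203 160 162 173 172 166 166 170 175 196 225]
 [193 150 142 142 139 127 122 132 156 194 225]
 [183 148 139 135 125 115 106 113 145 187 219]
 [171 139 132 125 119 110 107 112 125 154 175]
 [138 114 103  96  94  89  90  90  93 101 108]
 [ 98  83  78  73  71  72  73  75  74  74  77]]
-70.9 [[318.74460404 204.10715303]]
-73 [[318.64195308 204.99963682]]
```

Call:
{"fn": "apply_moves", "kwargs": {
  "commands": [
    [0,-0.044,0.004,0,0],
    [0,-0.044,0.004,0,0],
    [0,0,0,0,0],
    [0,0,0,0,0],
    [0,0,0,0,0],
    [0,0,0,0,0]
  ]
}}

```text
clock: 9.57
position: [0.4506, -0.0556, 0.0499]
ee_rot: [-3.137, 0.147, -0.009]
force: [7.2, 3.6, -3.7]
width: 0.272
gripper_force: 40.0
```

Run:
```python
from h import *
import time
p=[]
for _ in range(6): grab('scene'); p.append(observe()['position'])
p=np.mean(p,0); e=np.array([.9954,-.0958]); print(p,(np.array([.4918,-.0600])-p[:2])@e*1e3)
fr=[grab('scene') for _ in range(1)]; P=fr[0][2]; d=fr[0][1]
T,dt,PT=grab('top')
k=np.array([.62012,-.07218]);ey=np.array([.0958,.9954])
for n,Q,dd,V,U in(('scene',P,d,(180,235),(300,360)),('top',PT,dt,(195,215),(305,335))):
    vv,uu=np.mgrid[V[0]:V[1],U[0]:U[1]];uv=np.c_[uu.ravel(),vv.ravel()]
    X=depthpt(Q,dd,uv);D=(X[:,:2]-k)*1e3;x=D@e;y=D@ey;z=X[:,2]*1e3
    m=(x>-86)&(x<-64)&(y>-41)&(y<-15)&(z>67.5)&(z<80)
    print(n);print(np.c_[uv[m],x[m].round(1),y[m].round(1),z[m].round(1)])
a=np.array(T[165:235,290:350,::-1]); b=fr[0][0][175:235,280:350,::-1]
f=lambda a:cv2.resize(a,(400,400),interpolation=cv2.INTER_CUBIC)
cv2.imwrite('pics/fin2.png',np.hstack([f(b),f(a)]))
```

```text
[ 0.45058442 -0.05559484  0.04995019] 41.448004880905955
scene
[[339.  211.  -73.3 -37.1  69. ]
 [338.  212.  -78.4 -37.9  69.2]
 [339.  212.  -75.3 -38.3  68.1]]
top
[[317.  207.  -77.6 -17.1  70.3]
 [318.  207.  -77.7 -19.1  73.5]
 [319.  207.  -77.  -21.7  70.4]
 [320.  207.  -77.1 -23.7  73.2]
 [316.  208.  -79.9 -15.2  68.5]
 [322.  208.  -78.1 -29.1  67.6]
 [323.  208.  -78.3 -31.1  70.9]
 [324.  208.  -78.1 -33.3  71.8]
 [325.  208.  -77.6 -35.7  70.7]
 [326.  208.  -77.8 -37.8  73.7]]
```

View pics/fin2.png

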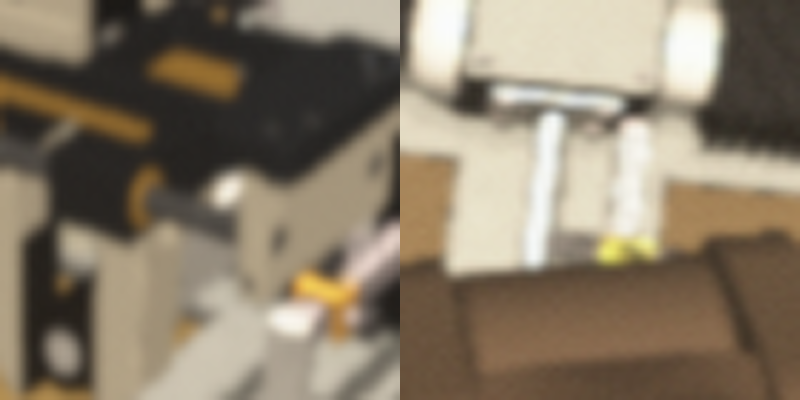

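The top view shows the two fins in line: the slide's at x ≈ -77.4 and the rider's at ≈ -78.0, where one pixel is 2.3 mm. TCP travel is 41.4 mm against the 41.5 mm estimate, and the knob is held at 40 N.

```bash
python3 -c "
from cell import arm
print(arm.sign_off())"
```

```text
the job is handed in; nothing more can be done
None
```

I squeezed the trigger home and let it go, then pulled the slide about 41.4 mm, level with the rider's pointer to within about 1 mm, and handed the job in with the knob still held at 40 N; the sign-off gave no verdict.

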